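Shut and latch the test fixture

ROBOT

A 7-joint arm with a two-finger parallel gripper is mounted at the origin on a cart in front of the work surface, level with it; the furniture and walls round the work are solid. World frame = base frame: x ahead of the robot, y to its left, z up, the work surface at z = 0. Lengths are in m, angles in degrees, forces in N, time in s.
With the tool pointing down it reaches from about 0.4 to 0.875 m from the base axis. Payload 19.3 kg.
Tool frame: the origin (TCP) lies between the finger pads; the fingertips stand 19 mm ahead of it and the grasp point (between the pads) is the TCP; z points along the fingers, y is the line along which they close (so a half turn about z gives the same grasp; the last joint's range is limited). The gripper opens to 85 mm and grips with 20 to 120 N. Pads are 22 mm wide; open, the fingers measure 114 mm over their backs; the gripper's body (76 mm by 85 mm) begins 54 mm behind the grasp point. The pads swing forward as they close: fully open they stand 13 mm farther back than shut.
Start: joints at [64.045, 29.874, -2.08, 91.645, 1.215, 58.505, -6.463], TCP at [0.233, -0.58, 0.25] pointing down, gripper open.
Joint ranges: [-166.77, 166.77], [-17.47, 122.26], [-85.68, 81.53], [9.62, 139.38], [-72.42, 252.41], [9.2, 110.78], [-144.41, 144.41]. Speed limits (degrees/s): [108.29, 108.29, 136.94, 136.94, 172.46, 172.46, 172.46].

INTERFACE

Orientations are given as a 3x3 rotation matrix whose columns are the frame's x, y, z axes.
In Python, from station import state, get_image, hand_in, regions_of gives the robot as it stands.
- The arm moves only by the tool drive_tool, never from a script. Its argument "rows" is a list of rows, each a list of 6 numbers: the shift along the tool's x, y, z in m, then the turn, a rotation vector about the tool's x, y, z in rad. In form: [[dx, dy, dz, ax, ay, az], ...]. A call has 1 to 12 rows; each row shifts and turns the commanded pose from where the row before left it, along the tool's axes as they then stand; what a row does not reach is not made up. A row lasts 1/12 s, in which the tool goes at most 41.7 mm and 7.16 degrees, less where a joint would pass 70% of its speed; a pose out of reach is approached as far as the arm can. A call is refused whole if a number of a shift passes 0.0417 or a number of a turn 0.125, either way. A call with a gripper value outside its range is refused whole. "hand" is the gripper's target within -1 to 1 (fully open at 1, half-way at 0, shut at -1), set as the call begins (left out, the last holds). The fingers move at their own pace and stop on an object; "grip_force" is the grip in N (left out, the last holds). Time passes only in rows, so rows that do not move let the fingers close. It gives the time, the measured TCP pose, the force, the opening and the grip force at its end, in the units of the state.
- state(): the state, without advancing time (a new reading comes with each control period).
- get_image(name): name is "scene" or "side" or "wrist"; returns a dict with "color" (400x640x3 uint8, red, green, blue), "mtx" (3x3 intrinsics, pixels), "position" and "orientation" of the camera in the world. Camera axes: x right, y up, looking along -z (the intrinsics and any distortion apply to the point x, -y, -z); pixel columns grow to the right and rows downward; lengths in m; the calibration is good to about 2 mm. A picture is of the moment at which its call begins. There is no depth.
- hand_in(): hands the job in; it is judged then, once.
Trained networks look in a picture, given as the dict that the camera call returned (one of the last four; its "shot" number tells which), for a name from the list of things; names that differ only in an ending like _2 or _b are one class to them, and where a whole thing is asked for, a point or a joint stands for the part that bears it (a point fixed in the world has none). Each returns a list of dicts, best first, with "confidence" (0 to 1); they miss things now and then, are a little off and sometimes report something else, mostly with a low value. They report only what shows in the picture. A call takes as long as a camera call.
- regions_of(picture, target): "mask" (400x640 bool, what is visible of it) and "at" ([column, row] in pixels, amid what is visible of it).
The state is a dict: "t": time; "q": joint angles; "joint_vel": joint speeds; "joint_efforts": joint torques, N m; "position": TCP position; "tool_rot": TCP orientation; "wrist_force": force on the tool from outside, world axes, zero at the start; "wrist_torque": the same for the moment, N m; "width": finger opening in m; "gripper_force": force on a finger pad.
Only numpy, scipy, OpenCV 4.12 (cv2) and the standard library are available. Lean on these libraries where they do the work, as an engineer would, in place of code of your own. Each camera call takes 0.05 s, during which the arm holds its last target. There are 200 camera calls.

TASK

Get the test fixture ready for its run: with the fingertips push its raised lid down until it is fully shut, and only then push its two sliding catches, left and right, fully home over the lid's front edge. Only push: do not raise the lid any further, do not pick anything up, leave the heat sink lying in the fixture and leave the things standing round it where they are.

Things in the scene. Friction and masses are not known exactly. Their poses are not given: they have to be found in the camera images.
- fixture: Grey metal box fixed to the bench, 220 mm wide (y). Origin: on the bench under the box's middle; x points from the front (robot side) to the hinge side, y left, z up. The open-topped box spans x -90 to +90 mm, walls 6 mm thick, 64 mm high; a solid ledge 72 mm high spans x -135 to -90 mm and carries the catches, each between two guide rails 8 mm high (x -130 to -94 mm).
- lid_hinge (a point): Middle of the lid's hinge line, at x +90, y 0, z 68 mm of the fixture. The hinge line runs along the fixture's y.
- lid_edge (a point): Middle of the upper edge at the lid's free (front) end: 178.5 mm from the hinge line along the lid and on its top face, which is 4 mm from the plane through the hinge. The aluminium lid is a flat plate 216 mm wide and 8 mm thick.
- lid (a joint): Lid angle in rad: 0 = shut (its top then at z 72 mm, level with the ledge), growing as the free front edge rises; stop at 1.4. A stiff friction hinge (0.35 N m, no spring): it stays where it is left and takes 2 to 4 N at the free edge.
- catch_left (a joint): Travel in m of the catch at y +70 mm of the fixture, along the fixture's +x: 0 = fully back towards the robot, 0.024 = fully home, its plate lying over the lid's front edge. Friction 2 N, no spring. Each catch is a steel plate 30 x 36 x 5 mm lying on the ledge with an upright thumb tab.
- catch_left_tab (a point): Middle of the front face (the robot's side, the face to push) of the left catch's thumb tab: tab 30 mm wide (y), 8 mm thick (x), its top 101 mm and the ledge under it 72 mm above the bench; this point at 89 mm.
- catch_right (a joint): The same for the catch at y -70 mm of the fixture.
- catch_right_tab (a point): The same point on the right catch's thumb tab.
- heat_sink: Finned heat sink, 60 x 50 x 25 mm, lying loose on the fixture's inner floor (6 mm above the bench); origin: middle of its underside.
- solder_spool: Solder spool standing to the left of the fixture, 60 mm across, 50 mm high; origin: middle of its underside.
- screw_dish: Shallow round steel dish to the left of the fixture's front, 73 mm across, 23 mm high; origin: middle of its underside.
- swab_tub: Round tub of cotton swabs to the right of the fixture, 68 mm across, 94 mm high; origin: middle of its underside.
- kapton_roll: Tape roll lying flat to the right of the fixture's front, 72 mm across, 19 mm high; origin: middle of its underside.

How it is judged:
By the outcome, as a careful person would: the job done as asked, in the order asked, and still so for the second after the job is handed in, with the robot touching nothing.
It also fails if it takes over 48 s, if anything falls off the work surface, if the arm or the gripper's body presses on something with over 40 N, if the wrist force passes 120 N, or if a joint passes its speed limit or range.

## Working session

There is one attempt and no reset: what is moved stays moved. The work goes in short steps, Python scripts to look and compute and a tool call to move; the robot and the scene stay as the last step left them, time stands still between calls to the robot, and variables do not carry over. Pictures are saved under pics/ and viewed, at most 10 in all, crops included, and the job is handed in when it is done.

Besides the shell and the picture viewer there is one more tool, called after ">>>" by a JSON object that holds its "name" and its "arguments", one argument or row to a line. drive_tool: Moves the arm, as the interface text tells. Its arguments: {"type":"object","properties":{"rows":{"type":"array"},"hand":{"type":"number"},"grip_force":{"type":"number"}},"required":["rows"]}

```bash
mkdir -p pics
cat > h.py <<'E'
import numpy as np, cv2
from station import *
def proj(im,P):
    P=np.atleast_2d(P); R=np.array(im['orientation']); c=(P-np.array(im['position']))@R
    p=c*[1,-1,-1]; u=p@np.array(im['mtx']).T; return u[:,:2]/u[:,2:]
def ray_z(im,uv,z):
    d=np.linalg.inv(im['mtx'])@[uv[0],uv[1],1]; d=np.array(im['orientation'])@(d*[1,-1,-1]); o=np.array(im['position'])
    return o+d*(z-o[2])/d[2]
E
python3 - <<'E'
from h import *
s=state();print(s['t'],s['position'],np.round(s['tool_rot'],3).tolist(),s['width'])
for n in ['scene','side']:
    im=get_image(n); cv2.imwrite(f'pics/{n}0.png',im['color'][:,:,::-1]); print(n,np.round(im['position'],3),np.round(im['orientation'],2).tolist(), im.keys())
    for t in ['fixture','lid','lid_edge','lid_hinge','catch_left_tab','catch_right_tab','catch_left','heat_sink']:
        try: print(t,[(round(r['confidence'],2),np.round(r['at']).tolist(),int(r['mask'].sum())) for r in regions_of(im,t)[:3]])
        except Exception as e: print(t,e)
E
```

```text
0.0 [ 0.2333031  -0.57949726  0.24973662] [[0.928, 0.374, -0.001], [0.374, -0.928, 0.001], [-0.0, -0.001, -1.0]] 0.08512421506966324
scene [0.097 0.6   0.877] [[-0.71, 0.53, -0.47], [-0.7, -0.53, 0.48], [0.01, 0.67, 0.74]] dict_keys(['color', 'mtx', 'position', 'orientation', 'shot'])
fixture [(0.9, [349.0, 179.0], 8169), (0.32, [294.0, 223.0], 629)]
lid [(0.55, [332.0, 142.0], 1604)]
lid_edge [(0.69, [328.0, 140.0], 1687)]
lid_hinge [(0.76, [349.0, 174.0], 8041)]
catch_left_tab [(0.56, [365.0, 192.0], 169), (0.24, [359.0, 129.0], 289)]
catch_right_tab [(0.62, [391.0, 158.0], 140)]
catch_left [(0.58, [366.0, 193.0], 173)]
heat_sink [(0.72, [324.0, 185.0], 492)]
side [0.486 0.808 0.713] [[-0.98, 0.11, -0.13], [-0.17, -0.65, 0.74], [0.0, 0.75, 0.66]] dict_keys(['color', 'mtx', 'position', 'orientation', 'shot'])
fixture [(0.61, [320.0, 165.0], 8095)]
lid [(0.95, [307.0, 142.0], 3101)]
lid_edge [(0.8, [308.0, 139.0], 3218)]
lid_hinge [(0.57, [321.0, 163.0], 7724)]
catch_left_tab [(0.6, [367.0, 173.0], 155)]
catch_right_tab [(0.55, [358.0, 142.0], 114)]
catch_left [(0.75, [366.0, 171.0], 163)]
heat_sink [(0.78, [311.0, 183.0], 365)]
```

View pics/scene0.png

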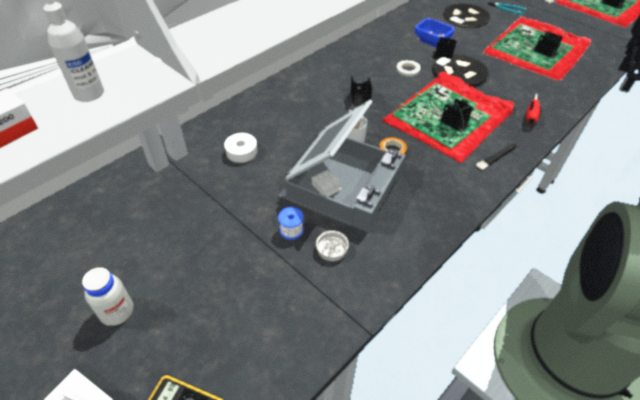

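View pics/side0.png

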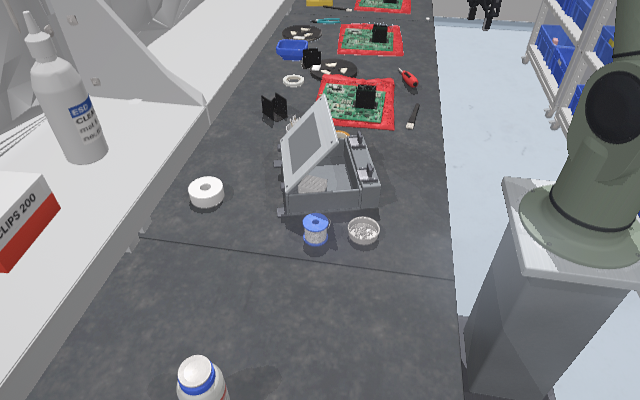

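The scene shows the fixture around (350,170) with its lid half open. The spool is at (290,223), the dish at (332,245), and both catches are on the robot's side. Next I fit pose and lid angle to the masks.

```bash
cat > fit.py <<'E'
from h import *
from scipy.optimize import minimize
def box(a,b): return np.array([[x,y,z] for x in (a[0],b[0]) for y in (a[1],b[1]) for z in (a[2],b[2])])/1000
def parts(th):
    base=[box((-90,-110,0),(90,110,64)),box((-135,-110,0),(-90,110,72))]
    L=box((-178.5,-108,-4),(0,108,4)); c,s=np.cos(th),np.sin(th)
    lid=np.c_[0.09+c*L[:,0]+s*L[:,2]*1, L[:,1], 0.068-s*L[:,0]+c*L[:,2]]
    return base,lid
def W(p,P): c,s=np.cos(p[2]),np.sin(p[2]); return P@np.array([[c,s,0],[-s,c,0],[0,0,1]])+[p[0],p[1],0]
def mask(im,Ps):
    m=np.zeros((400,640),np.uint8)
    for P in Ps: cv2.fillConvexPoly(m,cv2.convexHull((proj(im,P)*16).round().astype(np.int32)),1,shift=4)
    return m>0
def overlay(im,p,Ts=(0,0)):
    o=cv2.cvtColor(im['color'],cv2.COLOR_RGB2BGR); b,l=parts(p[3])
    tabs=[box((-0,y-15,72),(8,y+15,101)) for y in (70,-70)]
    for P,c in [(b[0],(0,255,0)),(b[1],(255,255,0)),(l,(0,0,255))]:
        q=(proj(im,W(p,P))*16).round().astype(int)
        for i in range(8):
            for k in (1,2,4):
                if i^k>i: cv2.line(o,tuple(map(int,q[i])),tuple(map(int,q[i^k])),c,1,cv2.LINE_AA,4)
    return o
E
python3 - <<'E'
from fit import *
ims=[get_image(n) for n in ('scene','side')]
obs=[];lm=[]
for im in ims:
    f=regions_of(im,'fixture')[0]['mask']; l=regions_of(im,'lid')[0]['mask']; lm.append(l)
    f=f.copy(); f|=l
    for t in ('catch_left_tab','catch_right_tab'):
        r=regions_of(im,t)
        if r: f|=r[0]['mask']; print(t,r[0]['at'],ray_z(im,r[0]['at'],.087))
    hs=regions_of(im,'heat_sink'); 
    if hs: f|=hs[0]['mask']
    obs.append(f)
def cost(p):
    b,l=parts(p[3]); c=0
    for im,o,m in zip(ims,obs,lm):
        r=mask(im,[W(p,P) for P in b+[l]]); c+=1-(r&o).sum()/(r|o).sum()
    return c
best=None
g=np.mean([ray_z(im,regions_of(im,'fixture')[0]['at'],.04)[:2] for im in ims],axis=0);print(g)
for yaw in (-.6,-.2,.2,.6):
    for th in (.5,.9):
        x=np.r_[g,yaw,th]
        r=minimize(cost,x,method='Nelder-Mead',options=dict(initial_simplex=np.vstack([x]+[x+d for d in np.diag([.03,.03,.2,.2])]),maxiter=250))
        if best is None or r.fun<best.fun: best=r
p=best.x; print(p,best.fun); np.save('p.npy',p)
a=[cv2.resize(overlay(im,p)[80:230,240:440],(400,300),interpolation=cv2.INTER_CUBIC) for im in ims]
b=[cv2.resize(im['color'][80:230,240:440,::-1],(400,300),interpolation=cv2.INTER_CUBIC) for im in ims]
cv2.imwrite('pics/ov.png',np.vstack([np.hstack(a),np.hstack(b)]))
E
```

```text
catch_left_tab [367.0, 194.0] [ 0.50831719 -0.00139435  0.087     ]
catch_left_tab [365.1, 171.5] [0.51181634 0.00220945 0.087     ]
catch_right_tab [358.0, 142.6] [ 0.54081691 -0.11537611  0.087     ]
[ 0.61334152 -0.06360763]
[ 0.63390699 -0.04010062  0.29068433  0.84324291] 0.0705104274561682
```

View pics/ov.png

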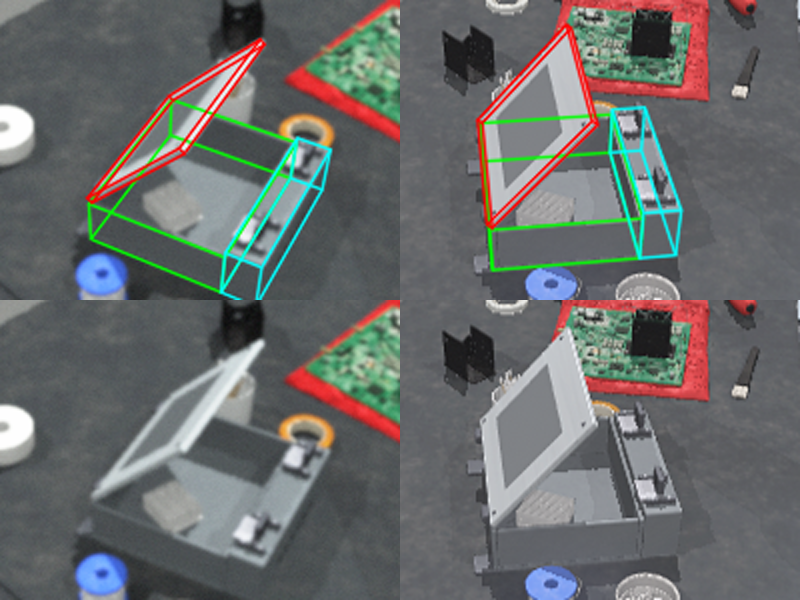

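The fit is good: fixture at (0.634, -0.040), yaw 16.7°, lid about 48° open. The overlay lines match the edges, and the left tab ray gives local (-107, 74), as expected. I'll move above the lid with the fingers shut.

>>> {"name": "drive_tool", "arguments": {
  "rows": [
    [0,0,-0.02,0,0,0.045],
    [0,0,-0.02,0,0,0.046],
    [0.03,-0.022,0,0,0,0],
    [0.03,-0.022,0,0,0,0],
    [0.03,-0.022,0,0,0,0],
    [0.03,-0.022,0,0,0,0],
    [0.03,-0.022,0,0,0,0],
    [0.03,-0.022,0,0,0,0],
    [0.03,-0.022,0,0,0,0],
    [0.03,-0.022,0,0,0,0],
    [0.03,-0.022,0,0,0,0],
    [0.03,-0.022,0,0,0,0]
  ],
  "hand": -1
}}

```text
t: 2.6
position: [0.4583, -0.2812, 0.2906]
tool_rot: [[0.958, 0.288, 0.0], [0.288, -0.958, -0.0], [0.0, 0.0, -1.0]]
wrist_force: [0.2, -0.9, 0.1]
width: 0.0002
gripper_force: 0.0
```

```bash
cat > loc.py <<'E'
from h import *
def loc():
    p=np.load('p.npy'); s=state(); R=np.array(s['tool_rot']); c,n=np.cos(p[2]),np.sin(p[2])
    M=np.array([[c,n,0],[-n,c,0],[0,0,1]])
    print('t',round(s['t'],2),'local',np.round(M@(np.array(s['position'])-[p[0],p[1],0]),4),'yaw err',round(np.arctan2(R[1,0],R[0,0])-p[2],4),'z',np.round(R[:,2],3),'F',np.round(M@s['wrist_force'],1),'w',round(s['width'],4))
if __name__=='__main__': loc()
E
python3 loc.py
```

```text
t 2.6 local [-0.2374 -0.1807  0.2906] yaw err 0.0009 z [ 0. -0. -1.] F [-0.1 -0.9  0.1] w 0.0002
```

>>> {"name": "drive_tool", "arguments": {
  "rows": [
    [0.03,-0.0226,0,0,0,0],
    [0.03,-0.0226,0,0,0,0],
    [0.03,-0.0226,0,0,0,0],
    [0.03,-0.0226,0,0,0,0],
    [0.03,-0.0226,0,0,0,0],
    [0.03,-0.0226,0,0,0,0],
    [0.03,-0.0226,0,0,0,0],
    [0.028,-0.0226,0,0,0,0],
    [0,0,0.025,0,0,0],
    [0,0,0.025,0,0,0],
    [0,0,0.01,0,0,0],
    [0,0,0.01,0,0,0]
  ]
}}

```text
t: 3.6
position: [0.6331, -0.0414, 0.2194]
tool_rot: [[0.958, 0.287, -0.001], [0.287, -0.958, -0.0], [-0.001, -0.0, -1.0]]
wrist_force: [-0.9, -1.0, 0.0]
width: -0.0001
gripper_force: 0.0
```

Run:
```python
from loc import *
loc()
im=get_image('side'); o=im['color'][80:230,240:440,::-1]
im2=get_image('wrist')
cv2.imwrite('pics/a1.png',np.hstack([cv2.resize(o,(400,300),interpolation=cv2.INTER_CUBIC),cv2.resize(im2['color'][:,:,::-1],(400,300))]))
```

```text
t 3.6 local [-0.0012 -0.001   0.2194] yaw err 0.0009 z [-0.001 -0.    -1.   ] F [-1.2 -0.7  0. ] w -0.0001
```

View pics/a1.png

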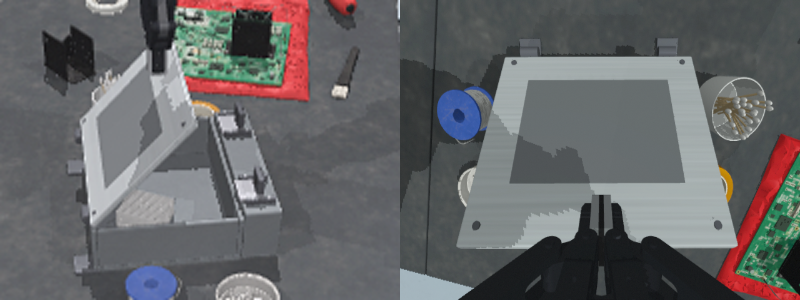

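The fingertips sit just above the middle of the lid's front part, at about (160,72) left and (600,200) right. Next I push along the arc.

>>> {"name": "drive_tool", "arguments": {
  "rows": [
    [-0.009,0,0.013,0,0,0],
    [-0.009,0,0.013,0,0,0],
    [-0.009,0,0.013,0,0,0],
    [-0.0053,0,0.0092,0,0,0],
    [-0.0053,0,0.0092,0,0,0],
    [-0.0053,0,0.0092,0,0,0],
    [-0.0034,0,0.01,0,0,0],
    [-0.0034,0,0.01,0,0,0],
    [-0.0034,0,0.01,0,0,0],
    [-0.0015,0,0.008,0,0,0],
    [-0.0015,0,0.008,0,0,0],
    [0,0,0,0,0,0]
  ]
}}

```text
t: 4.7
position: [0.5788, -0.0573, 0.1059]
tool_rot: [[0.958, 0.288, -0.002], [0.288, -0.958, 0.0], [-0.002, -0.001, -1.0]]
wrist_force: [-0.8, 0.8, 0.7]
width: 0.0
gripper_force: 0.0
```

```bash
python3 loc.py
```

```text
t 4.7 local [-0.0577 -0.0007  0.1059] yaw err 0.0012 z [-0.002  0.    -1.   ] F [-0.5  1.   0.7] w 0.0
```

>>> {"name": "drive_tool", "arguments": {
  "rows": [
    [0,0,0.004,0,0,0],
    [0,0,0.004,0,0,0],
    [0,0,0.003,0,0,0],
    [0,0,0.002,0,0,0],
    [0,0,0.001,0,0,0],
    [0,0,0.001,0,0,0],
    [0,0,0.001,0,0,0]
  ]
}}

```text
t: 5.28
position: [0.5797, -0.0573, 0.0917]
tool_rot: [[0.958, 0.288, 0.0], [0.288, -0.958, -0.0], [0.0, 0.0, -1.0]]
wrist_force: [-0.1, 0.3, 2.0]
width: 0.0003
gripper_force: 0.4
```

```bash
python3 loc.py
```

```text
t 5.28 local [-0.0568 -0.001   0.0917] yaw err 0.0011 z [ 0. -0. -1.] F [-0.   0.3  2. ] w 0.0003
```

>>> {"name": "drive_tool", "arguments": {
  "rows": [
    [0,0,0.001,0,0,0],
    [0,0,0.001,0,0,0],
    [0,0,0.001,0,0,0],
    [0,0,0,0,0,0]
  ]
}}

```text
t: 5.62
position: [0.5798, -0.0573, 0.0907]
tool_rot: [[0.958, 0.287, 0.001], [0.287, -0.958, -0.0], [0.001, 0.001, -1.0]]
wrist_force: [-12.9, -0.1, 38.8]
width: 0.0004
gripper_force: 19.4
```

The lid stops at z = 72 mm (tip) with 39 N, so it's shut. I'll lift and go in front of the left catch.

>>> {"name": "drive_tool", "arguments": {
  "rows": [
    [0,0,-0.025,0,0,0],
    [0,0,-0.027,0,0,0],
    [-0.03,-0.0237,0,0,0,0],
    [-0.03,-0.0237,0,0,0,0],
    [-0.03,-0.0237,0,0,0,0],
    [0,0,0,0,0,0]
  ]
}}

```text
t: 6.12
position: [0.4669, -0.0134, 0.1406]
tool_rot: [[0.957, 0.29, -0.004], [0.29, -0.957, -0.0], [-0.004, -0.001, -1.0]]
wrist_force: [1.9, -0.2, 0.4]
width: -0.0004
gripper_force: 0.0
```

Run:
```python
from loc import *
from fit import *
loc()
p=np.load('p.npy'); p[3]=0
im=get_image('side'); o=overlay(im,p)[80:230,240:440]
for y in (.07,-.07): print('pred tab centre',proj(im,W(p,np.array([[-.11,y,.087]]))))
im2=get_image('wrist')
cv2.imwrite('pics/a2.png',np.vstack([np.hstack([cv2.resize(x,(400,300),interpolation=cv2.INTER_CUBIC) for x in (o,im['color'][80:230,240:440,::-1])]),np.hstack([cv2.resize(im2['color'][:,:,::-1],(400,300)),cv2.resize(overlay(im2,p),(400,300))])]))
```

```text
t 6.12 local [-0.1523  0.0735  0.1406] yaw err 0.0035 z [-0.004 -0.    -1.   ] F [ 1.7 -0.7  0.4] w -0.0004
pred tab centre [[366.76254882 169.92083462]]
pred tab centre [[355.96371535 137.34928235]]
```

View pics/a2.png

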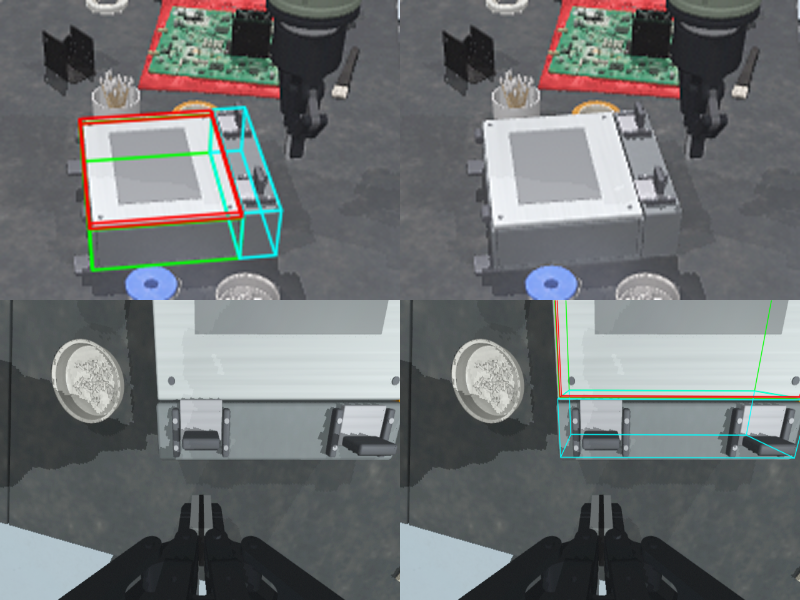

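The lid is shut and flush, and the model overlay matches in both views. Lowering in front of the left tab (200,438) and pushing.

>>> {"name": "drive_tool", "arguments": {
  "rows": [
    [0,0.003,0.018,0,0,0],
    [0,0,0.018,0,0,0],
    [0.005,0,0,0,0,0],
    [0.005,0,0,0,0,0],
    [0.004,0,0,0,0,0],
    [0.004,0,0,0,0,0],
    [0.004,0,0,0,0,0],
    [0.004,0,0,0,0,0],
    [0,0,0,0,0,0]
  ]
}}

```text
t: 6.97
position: [0.4997, -0.0102, 0.1051]
tool_rot: [[0.958, 0.288, 0.001], [0.288, -0.958, 0.0], [0.001, 0.0, -1.0]]
wrist_force: [-0.3, 0.6, -0.9]
width: -0.0002
gripper_force: 0.0
```

```bash
python3 loc.py
```

```text
t 6.97 local [-0.12    0.0671  0.1051] yaw err 0.0012 z [ 0.001  0.    -1.   ] F [-0.1  0.7 -0.9] w -0.0002
```

>>> {"name": "drive_tool", "arguments": {
  "rows": [
    [0.003,0,0,0,0,0],
    [0.003,0,0,0,0,0],
    [0.003,0,0,0,0,0],
    [0.003,0,0,0,0,0]
  ]
}}

```text
t: 7.3
position: [0.5082, -0.0078, 0.1044]
tool_rot: [[0.958, 0.287, -0.005], [0.287, -0.958, -0.001], [-0.005, -0.0, -1.0]]
wrist_force: [-29.7, -8.1, 22.6]
width: -0.0
gripper_force: 15.0
```

>>> {"name": "drive_tool", "arguments": {
  "rows": [
    [0.002,0,0,0,0,0],
    [0.002,0,0,0,0,0],
    [0.002,0,0,0,0,0]
  ]
}}

```text
t: 7.55
position: [0.5087, -0.0079, 0.1037]
tool_rot: [[0.958, 0.286, -0.016], [0.286, -0.958, -0.004], [-0.016, -0.0, -1.0]]
wrist_force: [-54.7, -13.7, 36.2]
width: 0.0002
gripper_force: 28.5
```

The push met a stop. I'll back off and check it.

>>> {"name": "drive_tool", "arguments": {
  "rows": [
    [-0.02,0,0,0,0,0],
    [-0.02,0,-0.01,0,0,0],
    [-0.012,0.01,-0.025,0,0,0],
    [0,0.035,0,0,0,0],
    [0,0.035,0,0,0,0],
    [0,0,0,0,0,0]
  ]
}}

```text
t: 8.05
position: [0.4908, -0.103, 0.1403]
tool_rot: [[0.959, 0.282, 0.002], [0.282, -0.959, -0.002], [0.002, 0.003, -1.0]]
wrist_force: [-1.9, 0.3, 0.4]
width: 0.0003
gripper_force: 0.0
```

Run:
```python
from loc import *
loc()
im=get_image('side');im2=get_image('wrist')
cv2.imwrite('pics/a3.png',np.hstack([cv2.resize(im['color'][110:210,300:400,::-1],(400,400),interpolation=cv2.INTER_CUBIC),cv2.resize(im2['color'][100:300,100:420,::-1],(400,250))[:,:].repeat(1,0) if 0 else cv2.resize(im2['color'][:,:,::-1],(400,400))]))
```

```text
t 8.05 local [-0.1551 -0.0192  0.1403] yaw err -0.0049 z [ 0.002 -0.002 -1.   ] F [-1.7  0.8  0.4] w 0.0003
```

View pics/a3.png

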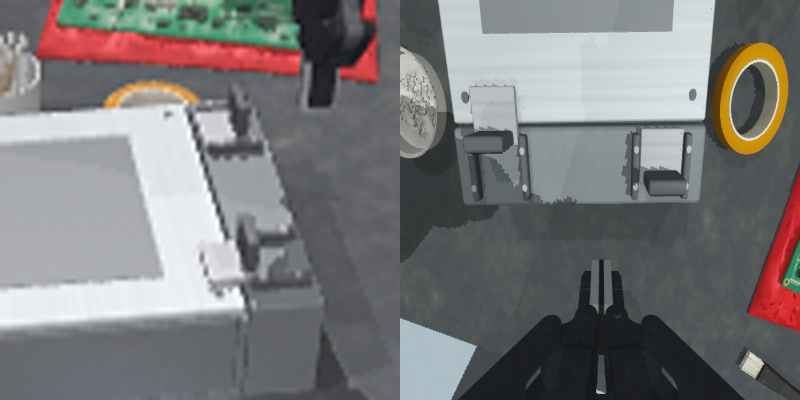

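The left plate now lies over the lid edge (493,105), while the right catch is still back (663,180). Now the right one.

>>> {"name": "drive_tool", "arguments": {
  "rows": [
    [0,0.026,0,0,0,0],
    [0,0.025,0,0,0,0],
    [0,0,0.018,0,0,0],
    [0,0,0.018,0,0,0],
    [0.007,0,0,0,0,0],
    [0.006,0,0,0,0,0],
    [0.005,0,0,0,0,0],
    [0.005,0,0,0,0,0],
    [0.005,0,0,0,0,0],
    [0.005,0,0,0,0,0],
    [0.004,0,0,0,0,0],
    [0.003,0,0,0,0,0]
  ]
}}

```text
t: 9.15
position: [0.5428, -0.134, 0.104]
tool_rot: [[0.958, 0.288, 0.0], [0.288, -0.958, -0.0], [0.0, 0.0, -1.0]]
wrist_force: [-2.1, 0.1, 1.3]
width: 0.0
gripper_force: 1.0
```

```bash
python3 loc.py
```

```text
t 9.15 local [-0.1142 -0.0639  0.104 ] yaw err 0.0012 z [ 0. -0. -1.] F [-2.   0.7  1.3] w 0.0
```

>>> {"name": "drive_tool", "arguments": {
  "rows": [
    [0.003,0,0,0,0,0],
    [0.002,0,0,0,0,0],
    [0.002,0,0,0,0,0],
    [0.002,0,0,0,0,0]
  ]
}}

```text
t: 9.48
position: [0.5464, -0.1331, 0.1032]
tool_rot: [[0.958, 0.286, -0.01], [0.286, -0.958, -0.001], [-0.01, -0.001, -1.0]]
wrist_force: [-41.0, -7.5, 30.3]
width: -0.0001
gripper_force: 20.5
```

```bash
python3 loc.py
```

```text
t 9.48 local [-0.1105 -0.064   0.1032] yaw err -0.0007 z [-0.01  -0.001 -1.   ] F [-41.5   4.5  30.3] w -0.0001
```

Both catches stopped at the same local x (-0.1107 left, -0.1105 right). I'll retreat and check.

>>> {"name": "drive_tool", "arguments": {
  "rows": [
    [-0.02,0,0,0,0,0],
    [-0.02,0,-0.01,0,0,0],
    [-0.02,-0.02,-0.03,0,0,0],
    [0,-0.04,-0.01,0,0,0],
    [0,0,0,0,0,0]
  ]
}}

```text
t: 9.9
position: [0.4754, -0.0868, 0.156]
tool_rot: [[0.957, 0.291, 0.003], [0.291, -0.957, 0.001], [0.003, -0.001, -1.0]]
wrist_force: [2.3, 1.5, 1.5]
width: -0.0004
gripper_force: 0.0
```

Run:
```python
from loc import *
loc()
im=get_image('side');im2=get_image('wrist')
cv2.imwrite('pics/a4.png',np.hstack([cv2.resize(im['color'][110:260,260:410,::-1],(400,400),interpolation=cv2.INTER_CUBIC),cv2.resize(im2['color'][:,:,::-1],(400,400))]))
```

```text
t 9.9 local [-0.1653  0.0007  0.156 ] yaw err 0.0044 z [ 0.003  0.001 -1.   ] F [2.7 0.8 1.5] w -0.0004
```

View pics/a4.png

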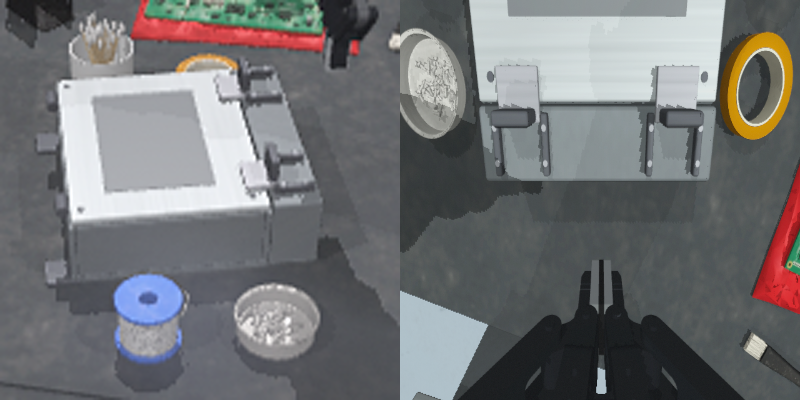

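The lid is flush, both catch plates lie equally over its edge (518,88) and (678,88), and nothing around the fixture has moved. Handing in.

```bash
python3 -c "
from station import hand_in; print(hand_in())"
```

```text
the job is handed in; nothing more can be done
None
```

The lid was pushed fully shut, then both catches were pushed to their stops over its front edge, and the job is handed in at about 10 s; the heat sink and surrounding things were left where they were.

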